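# Turn the tea tray, slide it home and stack the cartons in it

## Robot

A 6-joint arm with a two-finger parallel gripper is mounted at the origin on a cart in front of the work surface, level with it; the furniture and walls round the work are solid. World frame = base frame: x ahead of the robot, y to its left, z up, the work surface at z = 0. Lengths are in m, angles in rad, forces in N, time in s.
With the tool pointing down it reaches from about 0.35 to 0.975 m from the base axis. Payload 7.1 kg.
Tool frame: the origin (TCP) lies midway between the tips of the shut fingers; the grasp point (between the pads) lies 19 mm behind it; z points along the fingers, y is the line along which they close (so a half turn about z gives the same grasp; the last joint's range is limited). The gripper opens to 88 mm and grips with 3 to 60 N. Pads are 20 mm wide; open, the fingers measure 115 mm over their backs; the gripper's body (75 mm by 178 mm) begins 61 mm behind the grasp point.
Start: joints at [1.217, 0.423, 1.63, -0, 1.089, -0.019], TCP at [0.205, 0.59, 0.196] pointing down, gripper open.
Joint ranges: [-3, 3], [-0.9, 2.11], [0.09, 2.58], [-1.31, 4.45], [0.11, 2.69], [-2.54, 2.54]. Speed limits (rad/s): [2.39, 2.39, 3.01, 3.14, 3.14, 3.14].

## Interface

Orientations are given as [roll, pitch, yaw] about the fixed x, y, z axes, in that order (R = Rz(yaw) Ry(pitch) Rx(roll)).
In Python, from rig import r, vision gives the robot as it stands.
- The arm moves only by the tool servo_tool, never from a script. Its argument "rows" is text: rows parted by semicolons, each of 7 numbers parted by spaces: the shift along the tool's x, y, z in mm, then the turn, a rotation vector about the tool's x, y, z in degrees, then the opening, from 0 (shut) to 1 (fully open). A call has 1 to 20 rows; each row is the pose to reach, as a shift and turn from the pose commanded when the call began, along the tool's axes at that moment; what a row does not reach only later rows make up. A row lasts 1/12 s, in which the tool goes at most 41.7 mm and 7.16 degrees, less where a joint would pass 70% of its speed; a pose out of reach is approached as far as the arm can. A call with a gripper value outside its range is refused whole. The fingers move at their own pace and stop on an object; "squeeze" is the grip in N (left out, the last holds). Time passes only in rows, so rows that repeat a pose let the fingers close. It gives the time, the measured TCP pose, the force, the opening and the grip force at its end, in the units of the state.
- r.get_state(): the state, without advancing time (a new reading comes with each control period).
- vision.capture(name): name is "side" or "top"; returns the picture (480x640x3 uint8, blue, green, red); there is no depth.
- vision.camera_model(name): a dict with "intrinsics" (3x3 intrinsics, pixels), "origin" and "rotation" of the camera in the world. Camera axes: x right, y up, looking along -z (the intrinsics and any distortion apply to the point x, -y, -z); pixel columns grow to the right and rows downward; lengths in m; the calibration is good to about 2 mm. A picture is of the moment at which its call begins. camera_model takes no time and is no camera call.
- r.job_done(): hands the job in; it is judged then, once.
The state is a dict: "t": time; "q": joint angles; "joint_vel": joint speeds; "joint_torque": joint torques, N m; "tool_pos": TCP position; "tool_rot": TCP orientation; "force": force on the tool from outside, world axes, zero at the start; "ft_torque": the same for the moment, N m; "grip_width": opening from 0.0 (shut) to 1.0 (fully open); "grasp_force": force on a finger pad.
Only numpy, scipy, OpenCV 4.12 (cv2) and the standard library are available. Lean on these libraries where they do the work, as an engineer would, in place of code of your own. Each camera call takes 0.05 s, during which the arm holds its last target. There are 200 camera calls.

## Task

The wooden tea tray lies the wrong way round: turn it end for end, slide it plain end first into the guide rails until it is fully home, and only then stack every tea carton, lying flat, in one square, straight column inside the tray, about the middle of its length, long sides of the cartons along the tray. Leave the jar, the salt shaker and the cup alone.

Things in the scene. Friction and masses are not known exactly. Their poses are not given: they have to be found in the camera images.
- tray: Light wooden slide-in tray, loose, open-topped, about 0.25 kg. Origin: centre of the underside of its 150 mm long body; x runs from its front panel to its plain end, z up. Base board 150 (x) x 86 (y) x 5 mm; on it two 4 mm side walls, 66 mm over their outsides, up to z = 30, and an end wall at the plain end (x = 71 to 75)
- tray_mid (a point): centre of the tray, 15 mm above its underside (same axes); can be grasped here across the side walls, 66 mm wide, fingers above the 5 mm base board, which sticks out 10 mm beside them
- tray_in (a point): middle of the tray's inner floor, 5 mm above its underside (same axes); the inside is 58 mm wide and 146 mm long
- tray_tab (a point): centre of the upright tab (44 wide, 8 mm thick, top 59 mm above the tray's underside) on the tray's front panel, 79 mm before the tray's centre and 48 mm above its underside. The panel: 112 mm wide, 8 mm thick (tray x = -83 to -75), 40 mm high, clear of the cabinet top by 2 mm; too wide for the rails
- rails_home (a point): Point on the cabinet top midway between two fixed low aluminium guide rails: the tray's origin lies here when it is fully home, its x along this frame's x (which points into the rails, from mouth to cross bar). Rails: 13 mm high, 90 mm apart inside, 2 mm play beside the tray each side, x from -72 to +77, then a cross bar that the tray meets 2 mm beyond home
- rails_mouth (a point): middle of the rails' open mouth, 72 mm before rails_home on the cabinet top, same axes; its cheeks flare to about 110 mm. Each rail has an inward lip over the tray's base board (underside at z = 9 mm, 74 mm between the lips), so the tray can only slide in flat on the cabinet top. No catch; light friction
- tv_edge (a point): foot of the left edge of a television that stands upright with its back to the robot, behind the rails: it runs 660 mm from here to the right (-y), 35 mm deep, and is 350 mm high. Do not run into it
- carton0_mid (a point): Closed tea carton of cardboard with a paper band, loose, 56 (x) x 46 (y) x 30 (z) mm, about 90 g; all are alike. The point is its centre, 15 mm above its underside; z up. Three or four are there; absent ones give None
- carton1_mid (a point): Closed tea carton of cardboard with a paper band, loose, 56 (x) x 46 (y) x 30 (z) mm, about 90 g; all are alike. The point is its centre, 15 mm above its underside; z up. Three or four are there; absent ones give None
- carton2_mid (a point): Closed tea carton of cardboard with a paper band, loose, 56 (x) x 46 (y) x 30 (z) mm, about 90 g; all are alike. The point is its centre, 15 mm above its underside; z up. Three or four are there; absent ones give None
- carton3_mid (a point): Closed tea carton of cardboard with a paper band, loose, 56 (x) x 46 (y) x 30 (z) mm, about 90 g; all are alike. The point is its centre, 15 mm above its underside; z up. Three or four are there; absent ones give None
- carton0: the same carton: centre of its underside, 15 mm below carton0_mid
- carton1: the same carton: centre of its underside, 15 mm below carton1_mid
- carton2: the same carton: centre of its underside, 15 mm below carton2_mid
- carton3: the same carton: centre of its underside, 15 mm below carton3_mid
- jar: bystander: small glass jar, 52 mm wide, 90 mm high, behind the work; origin under its centre
- shaker: bystander: salt shaker, 44 mm wide, 90 mm high, behind the work; origin under its centre
- cup: bystander: espresso cup, 62 x 92 x 51 mm, on the right near edge; origin under it
Not all that is in view belongs to the job. Leave any green look-alike of the carton1 alone.

How it is judged:
On the way:
1. the tray is fully home in the rails, plain end first, still without cartons (x of tray in the frame of rails_home between -0.006 and 0.006 m and y of tray in the frame of rails_home between -0.006 and 0.006 m and angle between the x axis of tray and the x axis of rails_home, either way round below 0.06 rad and height (world z) of tray below 0.004 m and angle between tray's own z axis and vertical below 0.04 rad and x of tray_tab in the frame of rails_home below -0.06 m and (x of carton0_mid in the frame of tray above 0.1 m or x of carton0_mid in the frame of tray below -0.1 m or y of carton0_mid in the frame of tray above 0.045 m or y of carton0_mid in the frame of tray below -0.045 m) and (x of carton1_mid in the frame of tray above 0.1 m or x of carton1_mid in the frame of tray below -0.1 m or y of carton1_mid in the frame of tray above 0.045 m or y of carton1_mid in the frame of tray below -0.045 m) and (x of carton2_mid in the frame of tray above 0.1 m or x of carton2_mid in the frame of tray below -0.1 m or y of carton2_mid in the frame of tray above 0.045 m or y of carton2_mid in the frame of tray below -0.045 m) and (x of carton3_mid in the frame of tray above 0.1 m or x of carton3_mid in the frame of tray below -0.1 m or y of carton3_mid in the frame of tray above 0.045 m or y of carton3_mid in the frame of tray below -0.045 m)), for 0.3 s.
At the end, for the whole second after the job is handed in: Tray home in the rails within 6 mm, flat, panel at the mouth; all cartons in it in one column: flat, within 50 mm of its middle lengthwise and 12 mm crosswise, any two within 12 mm seen from above, long sides within 10 deg of the tray's; all released, at rest (x of tray in the frame of rails_home between -0.006 and 0.006 m and y of tray in the frame of rails_home between -0.006 and 0.006 m and angle between the x axis of tray and the x axis of rails_home, either way round below 0.06 rad and height (world z) of tray below 0.004 m and angle between tray's own z axis and vertical below 0.04 rad and x of tray_tab in the frame of rails_home below -0.06 m and linear speed of each of tray, carton0, carton1, carton2, carton3 below 0.01 m/s and x of carton0_mid in the frame of tray between -0.05 and 0.05 m and y of carton0_mid in the frame of tray between -0.012 and 0.012 m and height (world z) of each of carton0_mid, carton1_mid, carton2_mid, carton3_mid above 0.015 m and (angle between carton0_mid's own z axis and vertical below 0.06 rad or angle between carton0_mid's own z axis and vertical above 3.08 rad) and angle between the x axis of each of carton0_mid, carton1_mid, carton2_mid, carton3_mid and the x axis of tray, either way round below 0.17 rad and contact force between each of carton0, carton1, carton2, carton3 and the fingers below 0.1 N and x of carton1_mid in the frame of tray between -0.05 and 0.05 m and y of carton1_mid in the frame of tray between -0.012 and 0.012 m and (angle between carton1_mid's own z axis and vertical below 0.06 rad or angle between carton1_mid's own z axis and vertical above 3.08 rad) and x of carton2_mid in the frame of tray between -0.05 and 0.05 m and y of carton2_mid in the frame of tray between -0.012 and 0.012 m and (angle between carton2_mid's own z axis and vertical below 0.06 rad or angle between carton2_mid's own z axis and vertical above 3.08 rad) and x of carton3_mid in the frame of tray between -0.05 and 0.05 m and y of carton3_mid in the frame of tray between -0.012 and 0.012 m and (angle between carton3_mid's own z axis and vertical below 0.06 rad or angle between carton3_mid's own z axis and vertical above 3.08 rad) and horizontal distance between each of carton1_mid, carton2_mid, carton3_mid and carton0_mid below 0.012 m and horizontal distance between each of carton2_mid, carton3_mid and carton1_mid below 0.012 m and horizontal distance between carton3_mid and carton2_mid below 0.012 m); the robot touches nothing.
It fails at once if the jar is moved more than 3 cm or tipped (distance of jar from where it was at the start of the episode above 0.03 m or angle between jar's own z axis and vertical above 0.4 rad).
It fails at once if the shaker is moved more than 3 cm or tipped (distance of shaker from where it was at the start of the episode above 0.03 m or angle between shaker's own z axis and vertical above 0.4 rad).
It fails at once if the cup is moved more than 3 cm or tipped (distance of cup from where it was at the start of the episode above 0.03 m or angle between cup's own z axis and vertical above 0.4 rad).
Of carton0, carton1, carton2, carton3 only 3 to 4 are there at a start; the rules pass over those that are not, and their reading is None.
At some moment in a run one of tray may be knocked a few centimetres aside while the robot is not near it.
Once in a run the grip may slacken for a moment while it holds something.
It also fails if it takes over 210 s, if anything falls off the work surface, if the arm or the gripper's body presses on something with over 40 N, if the wrist force passes 120 N, or if a joint passes its speed limit or range.

## Working session

There is one attempt and no reset: what is moved stays moved. The work goes in short steps, Python scripts to look and compute and a tool call to move; the robot and the scene stay as the last step left them, time stands still between calls to the robot, and variables do not carry over. Pictures are saved under pics/ and viewed, at most 14 in all, crops included, and the job is handed in when it is done.

Besides the shell and the picture viewer there is one more tool, called after "Request:" as name(argument=value, ...) on one line, values as JSON. servo_tool: Moves the arm, as the interface text tells. Its arguments: {"type":"object","properties":{"rows":{"type":"string"},"squeeze":{"type":"number"}},"required":["rows"]}

```bash
ls; mkdir -p pics
python3 - <<'E'
from rig import r, vision
import cv2
for n in("top","side"):
    cv2.imwrite(f"pics/{n}0.png",vision.capture(n)); m=vision.camera_model(n); print(n,m)
print(r.get_state())
E
```

```text
pics
top {'intrinsics': array([[515.06414919,   0.        , 318.64966039],
       [  0.        , 515.06414919, 233.03551141],
       [  0.        ,   0.        ,   1.        ]]), 'origin': array([ 0.33703187, -0.009377  ,  1.11583804]), 'rotation': array([ 0.23186512,  0.00559078, -1.55074828])}
side {'intrinsics': array([[579.2520934 ,   0.        , 320.73513038],
       [  0.        , 579.2520934 , 232.46366496],
       [  0.        ,   0.        ,   1.        ]]), 'origin': array([0.58263693, 1.07830953, 0.53512656]), 'rotation': array([ 1.14664426,  0.01367241, -3.13660015])}
{'t': 0.1, 'q': array([ 1.21701031e+00,  4.23726201e-01,  1.63061829e+00,  5.61541586e-06,
        1.08859723e+00, -1.90041338e-02]), 'joint_vel': array([-0.00107738, -0.00227172, -0.00058796,  0.00107014, -0.0010037 ,
       -0.0014938 ]), 'joint_torque': array([ 4.96957255e-04, -5.45610917e+01, -2.74324322e+01,  6.44690730e-02,
        1.88975735e-02, -7.16091421e-06]), 'tool_pos': array([0.2051413 , 0.58980238, 0.19580147]), 'tool_rot': array([-3.14024392e+00, -3.06070232e-05,  2.80680814e+00]), 'force': array([-0.78157711,  1.06892653,  0.39746558]), 'ft_torque': array([0.04066453, 0.01366793, 0.0210553 ]), 'grasp_force': 0.0, 'grip_width': 1.0015910578788407}
```

View pics/top0.png

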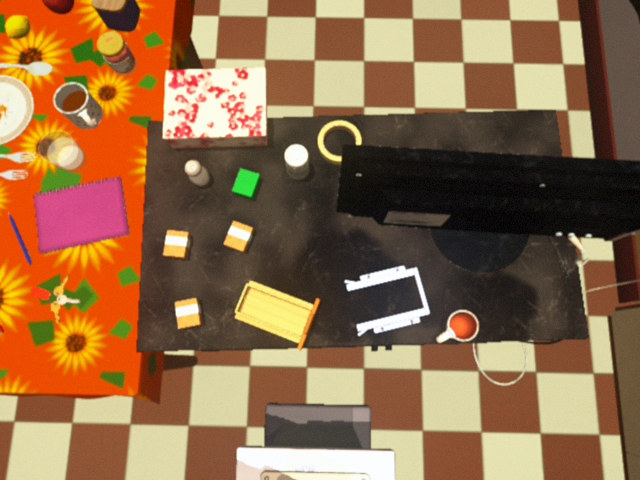

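View pics/side0.png

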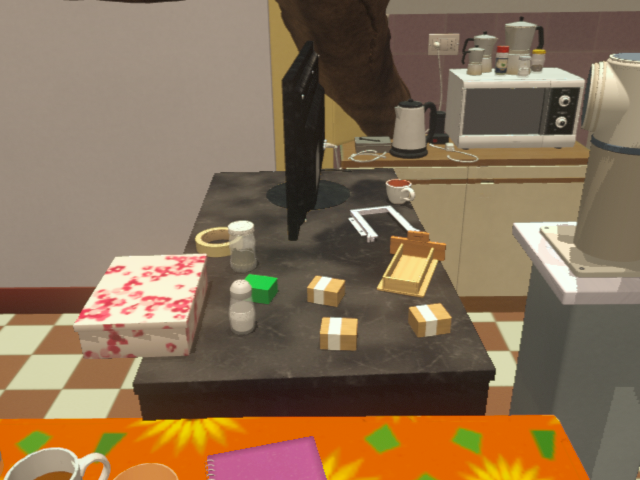

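```bash
cat > h.py <<'E'
import numpy as np, cv2
from scipy.spatial.transform import Rotation as R
from rig import r, vision
def cast(n,px,z):
    m=vision.camera_model(n); K=m["intrinsics"]; p=np.atleast_2d(np.asarray(px,float))
    d=np.c_[(p[:,0]-K[0,2])/K[0,0],-(p[:,1]-K[1,2])/K[1,1],-np.ones(len(p))]
    d=d@R.from_euler("xyz",m["rotation"]).as_matrix().T; o=m["origin"]
    return o+d*((z-o[2])/d[:,2])[:,None]
def proj(n,P):
    m=vision.camera_model(n); K=m["intrinsics"]
    c=(np.atleast_2d(P)-m["origin"])@R.from_euler("xyz",m["rotation"]).as_matrix()
    return np.c_[K[0,0]*c[:,0]/-c[:,2]+K[0,2],K[1,1]*c[:,1]/c[:,2]+K[1,2]]
def crop(n,img,x0,y0,x1,y1,s):
    c=cv2.resize(img[y0:y1,x0:x1],None,fx=s,fy=s,interpolation=cv2.INTER_CUBIC); cv2.imwrite(f"pics/{n}.png",c)
def orange(img):  # cartons incl. white band
    h=cv2.cvtColor(img,cv2.COLOR_BGR2HSV)
    return h
E
python3 - <<'E'
from h import *
a=cv2.imread("pics/top0.png")
crop("c1",a,230,260,430,355,4); crop("c2",a,155,160,275,335,3.4)
h=cv2.cvtColor(a,cv2.COLOR_BGR2HSV)
for p in [(176,243),(176,250),(188,322),(188,313),(238,245),(246,183),(265,305),(312,325),(303,345)]: print(p,h[p[1],p[0]])
print(cast("top",[(352,281),(361,332),(422,292),(340,210),(463,325)],0.0))
E
```

```text
(176, 243) [ 45   2 252]
(176, 250) [ 21 165 251]
(188, 322) [ 21 165 250]
(188, 313) [ 30   5 251]
(238, 245) [ 22 159 251]
(246, 183) [ 62 201 227]
(265, 305) [ 28 130 252]
(312, 325) [ 17 135  49]
(303, 345) [ 13 150  97]
[[ 0.49439588 -0.07261228  0.        ]
 [ 0.3856197  -0.09232289  0.        ]
 [ 0.47336906 -0.22420491  0.        ]
 [ 0.65444558 -0.04480501  0.        ]
 [ 0.40460349 -0.30970035  0.        ]]
```

View pics/c1.png

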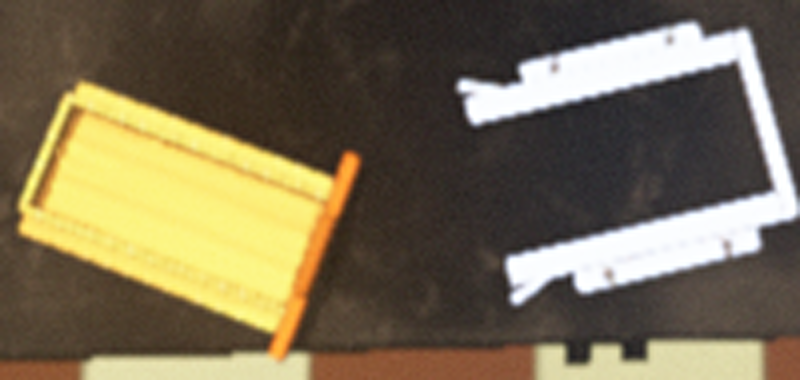

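View pics/c2.png

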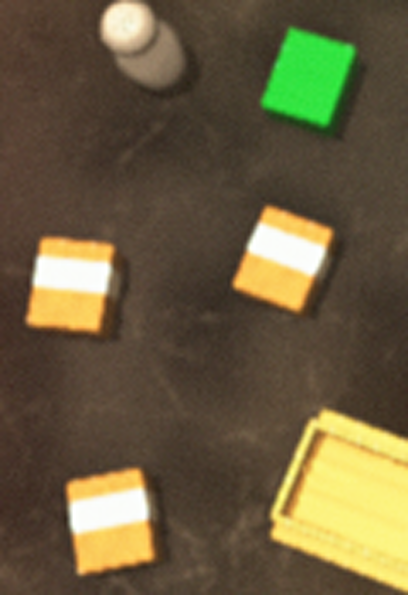

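```bash
cat >> h.py <<'E'
def cartons(img,top=0.03):
    h=cv2.cvtColor(img,cv2.COLOR_BGR2HSV)
    m=(cv2.inRange(h,(8,110,90),(26,255,255))|cv2.inRange(h,(0,0,200),(180,60,255)))
    m=cv2.morphologyEx(m,cv2.MORPH_OPEN,np.ones((3,3)))
    out=[]
    for c in cv2.findContours(m,cv2.RETR_EXTERNAL,cv2.CHAIN_APPROX_NONE)[0]:
        if 350<cv2.contourArea(c)<1300:
            hu=cv2.convexHull(c); M=cv2.moments(hu); px=(M["m10"]/M["m00"],M["m01"]/M["m00"])
            w=cast("top",hu[:,0],top)[:,:2]; rc=cv2.minAreaRect((w*1000).astype(np.float32))
            bx=cv2.boxPoints(rc); e=[bx[1]-bx[0],bx[2]-bx[1]]; L=max(e,key=np.linalg.norm)
            yaw=(np.degrees(np.arctan2(L[1],L[0]))+90)%180-90
            out.append((np.round(px,1),np.round(cast("top",[px],top)[0],4),np.round(rc[1],1),round(yaw,1)))
    return out
E
python3 - <<'E'
from h import *
a=cv2.imread("pics/top0.png")
for c in cartons(a): print(c)
f=lambda P:[(230+x/4,260+y/4) for x,y in P]
w=cast("top",f([(475,122),(738,62),(508,260),(772,194)]),0.013)*1000
print("rails",w[:,:2].round(1)); 
for u,v in((0,1),(2,3)): d=w[v]-w[u]; print(np.degrees(np.arctan2(d[1],d[0])),np.linalg.norm(d))
w=cast("top",f([(80,84),(20,233),(338,181),(276,332)]),0.005)*1000
print("tray",w[:,:2].round(1))
for u,v in((0,2),(1,3),(0,1)): d=w[v]-w[u]; print(np.degrees(np.arctan2(d[1],d[0])),np.linalg.norm(d))
print(proj("side",w/1000))
E
```

```text
(array([  4.9, 446.3]), array([0.1479, 0.6141, 0.03  ]), array([107.7,  25.8]), np.float32(9.3))
(array([606.4, 404. ]), array([ 0.2522, -0.5815,  0.03  ]), array([115.2,  40. ]), np.float32(0.1))
(array([222.3, 357.2]), array([0.3278, 0.1942, 0.03  ]), array([ 29.9, 114.2]), np.float32(-88.9))
(array([335.7, 356.8]), array([ 0.3334, -0.0384,  0.03  ]), array([ 41.9, 114.9]), np.float32(-88.8))
(array([448.5, 356.6]), array([ 0.3383, -0.2691,  0.03  ]), array([ 53.7, 112.6]), np.float32(-88.9))
(array([187. , 312.8]), array([0.4166, 0.2739, 0.03  ]), array([61.4, 51.5]), np.float32(12.4))
(array([277.9, 313.9]), array([0.418 , 0.0835, 0.03  ]), array([157.1, 113.2]), np.float32(69.6))
(array([599., 274.]), array([ 0.5151, -0.5941,  0.03  ]), array([59.8, 67.3]), np.float32(-88.9))
(array([175.6, 243.3]), array([0.5647, 0.3103, 0.03  ]), array([51.9, 62. ]), np.float32(-4.8))
(array([237.7, 235.8]), array([0.5837, 0.1769, 0.03  ]), array([51.4, 61.9]), np.float32(-19.5))
(array([295.8, 155.1]), array([0.7722, 0.0567, 0.03  ]), array([47.9, 49.6]), np.float32(-89.0))
(array([563.9, 132
[... 625 characters left out ...]
 0.03  ]), array([ 52.4, 115.5]), np.float32(-89.1))
(array([388. ,   8.5]), array([ 1.1529, -0.1543,  0.03  ]), array([ 47. , 112.1]), np.float32(-89.1))
(array([291.6,   7.9]), array([1.1508, 0.0783, 0.03  ]), array([ 44.3, 114.3]), np.float32(-89.1))
rails [[ 472.   -65. ]
 [ 507.1 -206.5]
 [ 399.4  -82.9]
 [ 436.7 -222.9]]
-76.0571569692544 145.75343609410763
-75.07227913336114 144.8976270101634
tray [[489.4 148.9]
 [408.9 176.9]
 [439.8   7.8]
 [360.   38.8]]
-109.36547099336163 149.55307761667814
-109.51121918107455 146.52348251945722
160.82966888787385 85.22395074589507
[[377.93296372 286.66579331]
 [424.2266907  294.00176415]
 [396.22071841 252.37879774]
 [437.78245831 258.80930613]]
```

```bash
cat >> h.py <<'E'
def to(x,y,z,yaw):  # mm, deg -> tool-frame shift & turn from present pose, tool kept down
    s=r.get_state(); T=R.from_euler("xyz",s["tool_rot"]); G=R.from_euler("xyz",[180,0,yaw],degrees=True)
    d=T.inv().apply(np.array([x,y,z])-s["tool_pos"]*1000); v=np.degrees((T.inv()*G).as_rotvec())
    print("to",(x,y,z,yaw),d.round(1),v.round(1),"q6 %.0f"%np.degrees(s["q"][5]))
E
python3 - <<'E'
from h import *
to(424.5,93,120,70.6)
E
```

```text
to (424.5, 93, 120, 70.6) [-370.4 -397.    76.3] [-0.1  0.1 90.2] q6 -1
```

Request:
servo_tool(rows="-370.4 -397 0 0 0 90.2 1;-370.4 -397 0 0 0 90.2 1;-370.4 -397 0 0 0 90.2 1;-370.4 -397 0 0 0 90.2 1;-370.4 -397 0 0 0 90.2 1;-370.4 -397 0 0 0 90.2 1;-370.4 -397 0 0 0 90.2 1;-370.4 -397 0 0 0 90.2 1;-370.4 -397 0 0 0 90.2 1;-370.4 -397 0 0 0 90.2 1;-370.4 -397 0 0 0 90.2 1;-370.4 -397 0 0 0 90.2 1;-370.4 -397 0 0 0 90.2 1;-370.4 -397 0 0 0 90.2 1;-370.4 -397 76 0 0 90.2 1;-370.4 -397 76 0 0 90.2 1;-370.4 -397 76 0 0 90.2 1;-370.4 -397 76 0 0 90.2 1")

```text
t: 1.6
tool_pos: [0.423, 0.0935, 0.1195]
tool_rot: [-3.137, 0.002, 1.233]
force: [0.2, -0.8, 1.3]
grip_width: 1.001
grasp_force: 0.0
```

Run:
```python
from h import *
to(424.5,93,12,70.6)
t=vision.capture("top");s=vision.capture("side")
a=cv2.resize(t[230:360,200:360],None,fx=3,fy=3); b=cv2.resize(s[140:310,330:480],None,fx=2.6,fy=2.6); 
H=max(a.shape[0],b.shape[0]); o=np.zeros((H,a.shape[1]+b.shape[1],3),np.uint8); o[:a.shape[0],:a.shape[1]]=a;o[:b.shape[0],a.shape[1]:]=b
cv2.imwrite("pics/d1.png",o[:, :800])
print(r.get_state()["tool_pos"])
```

```text
to (424.5, 93, 12, 70.6) [  0.2   2.1 107.5] [-0.2  0.1  0. ] q6 30
[0.42549177 0.09422421 0.12174895]
```

View pics/d1.png

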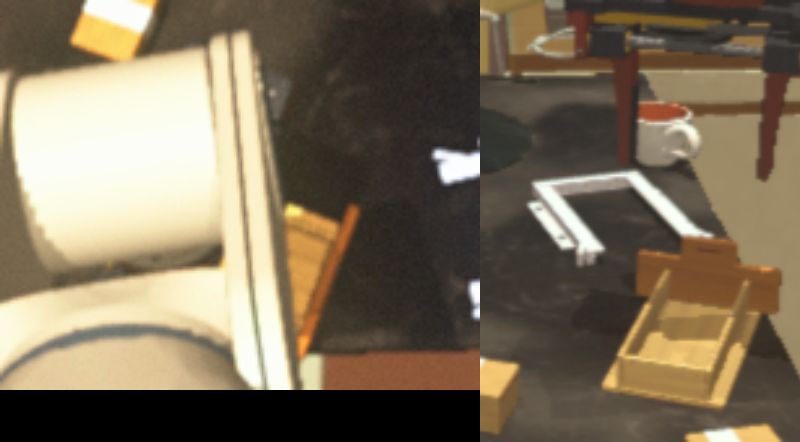

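Request:
servo_tool(rows="0 1 40 0 0 0 1;0 1 75 0 0 0 1;0 1 90 0 0 0 1;0 1 100 0 0 0 1;0 1 107 0 0 0 1;0 1 108 0 0 0 1;0 1 108 0 0 0 1;0 1 108 0 0 0 0;0 1 108 0 0 0 0;0 1 108 0 0 0 0;0 1 108 0 0 0 0;0 1 108 0 0 0 0;0 1 108 0 0 0 0;0 1 108 0 0 0 0", squeeze=30)

```text
t: 2.87
tool_pos: [0.4257, 0.0933, 0.0125]
tool_rot: [3.142, -0.0, 1.233]
force: [-0.4, -0.1, 0.6]
grip_width: 0.507
grasp_force: 0.0
```

Run:
```python
from h import *
s=vision.capture("side"); crop("d2",s,340,190,480,310,4); print(r.get_state()["grip_width"])
```

```text
0.46527070292083833
```

View pics/d2.png

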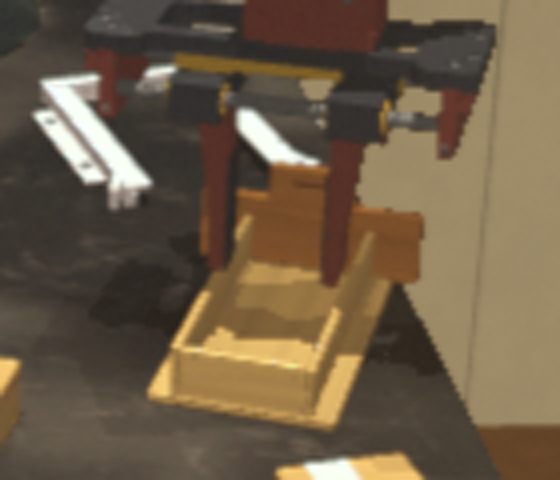

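Run:
```python
from h import *
s=r.get_state(); T=R.from_euler("xyz",s["tool_rot"]); p=s["tool_pos"]; print(p,s["grip_width"])
q=proj("side",[p,p+T.apply([0,.02,0]),p-T.apply([0,.02,0])]); print((q-[340,190])*4)
c=np.array([.4245,.093,.03]);u=np.array([.332,.943,0]);v=np.array([-.943,.332,0])
for z in(.005,.03): c[2]=z; print(z,((proj("side",[c+.075*u+w*v for w in(-.033,.033,-.043,.043)])-[340,190])*4).round(),((proj("side",[c-.075*u+w*v for w in(-.033,.033)])-[340,190])*4).round())
```

```text
[0.42564851 0.09328347 0.0124941 ] 0.46527070292083833
[[275.40984335 314.15203504]
 [234.39382877 308.08881933]
 [316.88927084 320.28375503]]
0.005 [[172. 391.]
 [315. 414.]
 [151. 387.]
 [337. 417.]] [[243. 252.]
 [372. 270.]]
0.03 [[174. 343.]
 [318. 365.]
 [152. 339.]
 [341. 368.]] [[246. 208.]
 [376. 226.]]
```

Request:
servo_tool(rows="0 0 -25 0 0 0 0.75;0 0 -25 0 0 0 0.75;0 0 -25 0 0 0 0.75;0 0 -25 0 0 0 0.75;0 0 -25 0 0 0 0.75;0 0 -25 0 0 0 0.75;0 0 -25 0 0 0 0.75;0 0 -25 0 0 0 0.75;0 0 -25 0 0 0 0.75;0 0 -25 0 0 0 0.75")

```text
t: 3.75
tool_pos: [0.4256, 0.0933, 0.0373]
tool_rot: [-3.141, 0.0, 1.233]
force: [-0.3, 0.3, -0.3]
grip_width: 0.753
grasp_force: 0.0
```

```bash
cat > tip.py <<'E'
from h import *
s=r.get_state(); T=R.from_euler("xyz",s["tool_rot"]); p=s["tool_pos"]; w=s["grip_width"]*.088/2; print(p.round(4),s["grip_width"],s["force"].round(1))
im=vision.capture("side"); h=cv2.cvtColor(im,cv2.COLOR_BGR2HSV)
m=cv2.inRange(h,(0,90,30),(8,255,140))|cv2.inRange(h,(172,90,30),(180,255,140)); m[:,:300]=0
n,l,st,_=cv2.connectedComponentsWithStats(m)
for i in range(1,n):
    if st[i,4]>40:
        yy,xx=np.where(l==i); k=yy>=yy.max()-3; print("blob",st[i],"low",yy.max(),xx[k].min(),xx[k].max())
for sg in(-1,1):
  for dz in(0,.01,.02,.03): print(sg,dz,proj("side",p+T.apply([0,sg*(w+.006),-dz]))[0].round(1),end=" ")
  print()
E
python3 tip.py
```

```text
[0.4256 0.0933 0.0373] 0.752533967663924 [-0.3  0.3 -0.3]
blob [401 156  39  34 898] low 189 401 435
blob [361 189  16  18 144] low 206 365 370
blob [450 199  10  15  84] low 213 451 455
blob [385 204  10  41 215] low 244 387 390
blob [427 213  10  37 179] low 249 427 431
blob [ 300  374  178   42 4454] low 415 300 472
-1 0 [430.1 259.9] -1 0.01 [430.5 255.1] -1 0.02 [430.8 250.3] -1 0.03 [431.2 245.5] 
1 0 [389.4 254.1] 1 0.01 [389.6 249.4] 1 0.02 [389.8 244.7] 1 0.03 [390. 240.]
```

Request:
servo_tool(rows="0 0 0 0 0 0 1;0 0 0 0 0 0 1;0 0 0 0 0 0 1;0 0 0 0 0 0 1;0 0 0 0 0 0 1;0 0 20 0 0 0 1;0 0 30 0 0 0 1;0 0 35 0 0 0 1;0 0 40 0 0 0 1;0 0 42 0 0 0 1;0 0 42 0 0 0 1")

```text
t: 4.72
tool_pos: [0.4254, 0.0932, -0.0048]
tool_rot: [-3.141, 0.0, 1.232]
force: [0.4, 0.6, -0.2]
grip_width: 0.998
grasp_force: 0.0
```

```bash
python3 tip.py
```

```text
[ 0.4254  0.0932 -0.0048] 0.9982881600449397 [ 0.4  0.6 -0.2]
blob [400 179  38  33 838] low 211 400 433
blob [362 211   9  16  77] low 226 366 369
blob [447 221  10  17  90] low 237 447 452
blob [378 225  10  40 229] low 264 380 384
blob [432 235  10  37 176] low 271 432 435
blob [ 300  374  185   43 4550] low 416 300 483
-1 0 [434.5 280.4] -1 0.01 [434.8 275.8] -1 0.02 [435.2 271.1] -1 0.03 [435.5 266.4] 
1 0 [383.3 272.7] 1 0.01 [383.5 268.1] 1 0.02 [383.6 263.6] 1 0.03 [383.8 259. ]
```

Request:
servo_tool(rows="0 0 2 0 0 0 1;0 0 4 0 0 0 1;0 0 4 0 0 0 1;0 0 4 0 0 0 0;0 0 4 0 0 0 0;0 0 4 0 0 0 0;0 0 4 0 0 0 0;0 0 4 0 0 0 0;0 0 4 0 0 0 0;0 0 4 0 0 0 0;0 0 4 0 0 0 0", squeeze=30)

```text
t: 5.68
tool_pos: [0.4256, 0.0933, -0.0084]
tool_rot: [-3.141, 0.0, 1.233]
force: [-1.0, 0.7, 3.7]
grip_width: 0.747
grasp_force: 30.0
```

Run:
```python
from h import *
to(460,85,4,-20);to(460,85,-8,-20)
```

```text
to (460, 85, 4, -20) [  3.6  35.2 -12.4] [-0.   0.  90.6] q6 30
to (460, 85, -8, -20) [ 3.6 35.2 -0.4] [-0.   0.  90.6] q6 30
```

Request:
servo_tool(rows="0 0 -6 0 0 0 0;0 0 -12 0 0 0 0;3.6 20 -12 0 0 7 0;3.6 35 -12 0 0 14 0;3.6 35 -12 0 0 20 0;3.6 35 -12 0 0 27 0;3.6 35 -12 0 0 34 0;3.6 35 -12 0 0 41 0;3.6 35 -12 0 0 48 0;3.6 35 -12 0 0 55 0;3.6 35 -12 0 0 62 0;3.6 35 -12 0 0 69 0;3.6 35 -12 0 0 76 0;3.6 35 -12 0 0 83 0;3.6 35 -12 0 0 90 0;3.6 35 -12 0 0 90 0;3.6 35 -6 0 0 90 0;3.6 35 -1 0 0 90 0;3.6 35 -1 0 0 90 0")

```text
t: 7.27
tool_pos: [0.4596, 0.085, -0.0083]
tool_rot: [3.141, 0.001, -0.336]
force: [0.6, 0.6, -3.3]
grip_width: 0.749
grasp_force: 30.0
```

```bash
python3 tip.py|head -3
python3 - <<'E'
from h import *
print(r.get_state()["grasp_force"],np.degrees(r.get_state()["q"]).round())
E
```

```text
[ 0.4596  0.085  -0.0083] 0.7491358852264653 [ 0.6  0.6 -3.3]
blob [371 183  41  32 797] low 214 376 401
blob [409 199   9  12  43] low 210 416 416
29.982009530067444 [  9.  32. 119.  -0.  29. 118.]
```

Request:
servo_tool(rows="0 0 0 0 0 0 1;0 0 0 0 0 0 1;0 0 0 0 0 0 1;0 0 -25 0 0 0 1;0 0 -50 0 0 0 1;0 0 -50 0 0 -7 1;0 0 -50 0 0 -14 1;0 0 -50 0 0 -21 1;0 0 -50 0 0 -28 1;0 0 -50 0 0 -35 1;0 0 -50 0 0 -42 1;0 0 -50 0 0 -49 1;0 0 -50 0 0 -56 1;0 0 -50 0 0 -63 1;0 0 -50 0 0 -70 1;0 0 -50 0 0 -77 1;0 0 -50 0 0 -84 1;0 0 -50 0 0 -90 1;0 0 -50 0 0 -90 1")

```text
t: 8.9
tool_pos: [0.4599, 0.0851, 0.0427]
tool_rot: [3.141, -0.0, 1.236]
force: [-0.3, 0.1, -0.3]
grip_width: 1.0
grasp_force: 0.0
```

Request:
servo_tool(rows="0 0 0 0 0 -7 1;0 0 0 0 0 -14 1;0 0 0 0 0 -21 1;0 0 0 0 0 -28 1;0 0 0 0 0 -35 1;0 0 0 0 0 -42 1;0 0 0 0 0 -49 1;0 0 0 0 0 -56 1;0 0 0 0 0 -63 1;0 0 0 0 0 -70 1;0 0 0 0 0 -77 1;0 0 0 0 0 -84 1;0 0 0 0 0 -90 1;0 0 0 0 0 -90 1;0 0 0 0 0 -90 1")

```text
t: 10.15
tool_pos: [0.4599, 0.0851, 0.0426]
tool_rot: [3.141, 0.0, 2.798]
force: [0.4, -0.4, 0.5]
grip_width: 1.001
grasp_force: 0.0
```

Request:
servo_tool(rows="0 0 25 0 0 0 1;0 0 45 0 0 0 1;0 0 50 0 0 0 1;0 0 50 0 0 0 1;0 0 50 0 0 0 0;0 0 50 0 0 0 0;0 0 50 0 0 0 0;0 0 50 0 0 0 0;0 0 50 0 0 0 0;0 0 50 0 0 0 0;0 0 50 0 0 0 0")

```text
t: 11.07
tool_pos: [0.4606, 0.0852, -0.0067]
tool_rot: [3.141, 0.001, 2.803]
force: [-1.4, -0.1, 7.0]
grip_width: 0.745
grasp_force: 30.0
```

Run:
```python
from h import *
d=np.array([.2504,-.968]); h=np.array([453,-142])
p=h-160*d; print(p); to(*p,4,104.5); to(*p,-8.5,104.5)
crop("e1",vision.capture("side"),340,150,500,310,3.5)
```

```text
[412.936  12.88 ]
to (np.float64(412.936), np.float64(12.879999999999995), 4, 104.5) [ 20.9 -84.  -10.8] [ 0.1  0.  56.1] q6 -62
to (np.float64(412.936), np.float64(12.879999999999995), -8.5, 104.5) [ 20.9 -84.    1.7] [ 0.1  0.  56.1] q6 -62
```

View pics/e1.png

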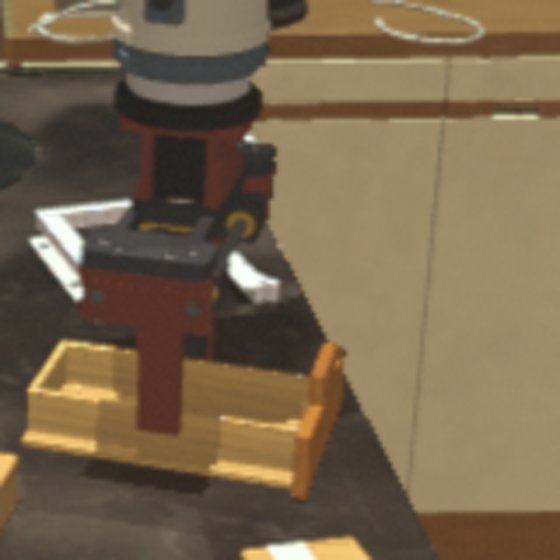

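Request:
servo_tool(rows="0 0 -6 0 0 0 0;0 0 -11 0 0 0 0;0 -10 -11 0 0 7 0;0 -20 -11 0 0 14 0;5 -30 -11 0 0 21 0;10 -40 -11 0 0 28 0;15 -50 -11 0 0 35 0;20 -60 -11 0 0 42 0;21 -70 -11 0 0 49 0;21 -84 -11 0 0 56 0;21 -84 -11 0 0 56 0;21 -84 -5 0 0 56 0;21 -84 0 0 0 56 0;21 -84 1.5 0 0 56 0;21 -84 1.5 0 0 56 0")

```text
t: 12.37
tool_pos: [0.413, 0.0131, -0.0085]
tool_rot: [3.141, 0.0, 1.829]
force: [-2.6, -3.3, 17.1]
grip_width: 0.749
grasp_force: 30.0
```

Run:
```python
from h import *
print(r.get_state()["force"].round(1),r.get_state()["tool_pos"])
t=vision.capture("top"); cv2.imwrite("pics/t2.png",t); s=vision.capture("side"); a=cv2.resize(t[250:360,260:440],None,fx=2.5,fy=2.5); b=cv2.resize(s[180:320,350:490],None,fx=2.2,fy=2.2)
o=np.zeros((310,800,3),np.uint8); o[:a.shape[0],:450]=a; o[:308,460:768]=b; cv2.imwrite("pics/e2.png",o)
```

```text
[-2.6 -3.3 17.1] [ 0.41298512  0.01311501 -0.00854106]
```

View pics/e2.png

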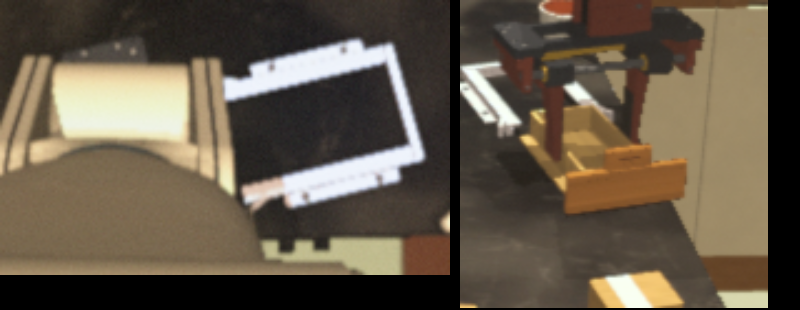

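Request:
servo_tool(rows="0 0 0 0 0 0 1;0 0 0 0 0 0 1;0 0 0 0 0 0 1;0 0 -7 0 0 0 1;0 0 -7 0 0 0 1;0 0 -7 0 0 0 0;0 0 -7 0 0 0 0;0 0 -7 0 0 0 0;0 0 -7 0 0 0 0;0 0 -7 0 0 0 0;0 0 -7 0 0 0 0;0 0 -7 0 0 0 0")

```text
t: 13.47
tool_pos: [0.4122, 0.0128, -0.002]
tool_rot: [3.142, 0.0, 1.826]
force: [0.3, 0.6, 0.3]
grip_width: 0.748
grasp_force: 30.0
```

```bash
python3 tip.py
python3 - <<'E'
from h import *
to(453,-142,-1.5,104.5)
E
```

```text
[ 0.4122  0.0128 -0.002 ] 0.7475930795712896 [0.3 0.6 0.3]
blob [394 166  45  28 709] low 193 408 435
blob [365 194  33  56 411] low 249 391 395
blob [451 195   9  15  65] low 209 451 455
blob [427 208   8  37 151] low 244 428 430
blob [ 300  375  178   42 4506] low 416 300 477
-1 0 [427.4 254.1] -1 0.01 [427.7 249.7] -1 0.02 [428.  245.4] -1 0.03 [428.3 241. ] 
1 0 [392.  258.7] 1 0.01 [392.2 254.3] 1 0.02 [392.3 249.9] 1 0.03 [392.5 245.5] 
to (453, -142, -1.5, 104.5) [-160.1    0.4   -0.5] [0.  0.  0.1] q6 -14
```

Request:
servo_tool(rows="-5 0 0 0 0 0 0;-12 0 0 0 0 0 0;-20 0 0 0 0 0 0;-28 0 0 0 0 0 0;-36 0 0 0 0 0 0;-44 0 0 0 0 0 0;-52 0 0 0 0 0 0;-60 0 0 0 0 0 0;-60 0 0 0 0 0 0")

```text
t: 14.27
tool_pos: [0.428, -0.0467, -0.002]
tool_rot: [3.141, 0.001, 1.825]
force: [0.8, 0.2, -1.5]
grip_width: 0.747
grasp_force: 30.0
```

Request:
servo_tool(rows="-8 0 0 0 0 0 0;-16 0 0 0 0 0 0;-24 0 0 0 0 0 0;-32 0 0 0 0 0 0;-40 0 0 0 0 0 0;-48 0 0 0 0 0 0;-56 0 0 0 0 0 0;-64 0 0 0 0 0 0;-72 0 0 0 0 0 0;-80 0 0 0 0 0 0;-85 0 0 0 0 0 0;-85 0 0 0 0 0 0")

```text
t: 15.27
tool_pos: [0.4492, -0.1287, -0.002]
tool_rot: [3.141, 0.001, 1.825]
force: [1.3, -1.3, 0.3]
grip_width: 0.749
grasp_force: 30.0
```

Request:
servo_tool(rows="-4 0 0 0 0 0 0;-8 0 0 0 0 0 0;-10 0 0 0 0 0 0;-11 0 0 0 0 0 0;-12 0 0 0 0 0 0;-13 0 0 0 0 0 0;-14 0 0 0 0 0 0;-14 0 0 0 0 0 0")

```text
t: 15.93
tool_pos: [0.4523, -0.1411, -0.002]
tool_rot: [-3.142, 0.0, 1.826]
force: [-0.3, 0.3, 0.4]
grip_width: 0.746
grasp_force: 30.0
```

Request:
servo_tool(rows="-1 0 0 0 0 0 0;-2 0 0 0 0 0 0;-3 0 0 0 0 0 0;-3 0 0 0 0 0 0")

```text
t: 16.27
tool_pos: [0.4527, -0.1431, -0.002]
tool_rot: [-3.141, -0.002, 1.825]
force: [0.6, 9.1, 2.1]
grip_width: 0.749
grasp_force: 30.0
```

Request:
servo_tool(rows="-1.5 0 0 0 0 0 0;-1.5 0 0 0 0 0 1;-1.5 0 0 0 0 0 1;-1.5 0 0 0 0 0 1;-1.5 0 -30 0 0 0 1;-1.5 0 -70 0 0 0 1;-1.5 0 -110 0 0 0 1;40 0 -150 0 0 0 1;80 0 -150 0 0 0 1;120 0 -150 0 0 0 1;160 0 -150 0 0 0 1;200 0 -150 0 0 0 1;240 0 -150 0 0 0 1;280 0 -150 0 0 0 1;320 0 -150 0 0 0 1;360 0 -150 0 0 0 1;360 0 -150 0 0 0 1")

```text
t: 17.68
tool_pos: [0.3611, 0.2099, 0.1484]
tool_rot: [3.14, -0.001, 1.832]
force: [0.3, -0.2, -0.0]
grip_width: 1.004
grasp_force: 0.0
```

Run:
```python
from h import *
t=vision.capture("top"); cv2.imwrite("pics/t3.png",t); crop("f1",t,300,240,440,350,5)
for c in cartons(t,.015): print(c)
for c in cartons(cv2.imread("pics/top0.png"),.015): 
  if 180<c[0][1]<330 and c[0][0]<260: print("old",c)
```

```text
(array([  4.9, 446.3]), array([0.1454, 0.6227, 0.015 ]), array([109.2,  26.2]), np.float32(9.3))
(array([606.4, 404.1]), array([ 0.2509, -0.5892,  0.015 ]), array([ 40.1, 116.8]), np.float32(-0.1))
(array([ 74.8, 430.1]), array([0.1789, 0.4862, 0.015 ]), array([233.5,  34.2]), np.float32(3.8))
(array([229.7, 357.2]), array([0.3281, 0.1816, 0.015 ]), array([30.3, 86.3]), np.float32(-88.9))
(array([335.9, 356.8]), array([ 0.3334, -0.0391,  0.015 ]), array([ 42.4, 116.7]), np.float32(-88.8))
(array([448.5, 356.6]), array([ 0.3384, -0.2727,  0.015 ]), array([ 54.5, 114.2]), np.float32(-88.9))
(array([ 84.1, 399.5]), array([0.238 , 0.4747, 0.015 ]), array([255.3,  22.5]), np.float32(10.4))
(array([183.1, 358.9]), array([0.3226, 0.2784, 0.015 ]), array([292.8,  26.8]), np.float32(20.5))
(array([598.9, 274.1]), array([ 0.5174, -0.602 ,  0.015 ]), array([60.6, 67.4]), np.float32(-88.9))
(array([175.3, 243.2]), array([0.5681, 0.3154, 0.015 ]), array([51.9, 62.5]), np.float32(-4.2))
(array([237.8, 235.7]), array([0.5875, 0.1794, 0.015 ]), array([51.8, 62.1]), np.float32(-18.9))
(array([295.8, 
[... 679 characters left out ...]
(array([485.1,   9.4]), array([ 1.1654, -0.3931,  0.015 ]), array([ 53.1, 117. ]), np.float32(-89.1))
(array([388. ,   8.5]), array([ 1.1641, -0.1563,  0.015 ]), array([ 47.6, 113.7]), np.float32(-89.1))
(array([291.6,   7.9]), array([1.162 , 0.0797, 0.015 ]), array([ 44.9, 115.8]), np.float32(-89.1))
(array([205.8,   7.4]), array([1.1603, 0.2901, 0.015 ]), array([42.2, 65.2]), np.float32(-89.1))
old (array([187. , 312.8]), array([0.4177, 0.2778, 0.015 ]), array([62.2, 52.2]), np.float32(12.4))
old (array([175.6, 243.3]), array([0.5678, 0.3147, 0.015 ]), array([52.6, 62.8]), np.float32(-4.8))
old (array([237.7, 235.8]), array([0.5871, 0.1795, 0.015 ]), array([52.1, 62.8]), np.float32(-19.5))
```

View pics/f1.png

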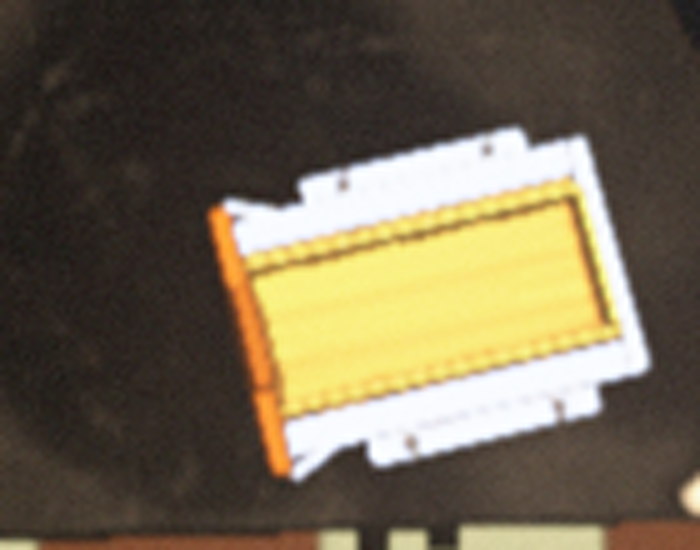

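Run:
```python
from h import *
f=lambda P:[(300+x/5,240+y/5) for x,y in P]
w=cast("top",f([(247,258),(578,178),(286,418),(621,336)]),.03)[:,:2]*1000
print("tray walls",w.round(1)); 
for u,v in((0,1),(2,3),(0,2),(1,3)): d=w[v]-w[u]; print(np.degrees(np.arctan2(d[1],d[0])).round(2),np.linalg.norm(d).round(1))
a=cv2.imread("pics/side0.png"); h=cv2.cvtColor(a,cv2.COLOR_BGR2HSV)
m=cv2.inRange(h,(8,90,60),(28,255,255))|cv2.inRange(h,(0,0,140),(180,70,255)); m=cv2.morphologyEx(m,cv2.MORPH_OPEN,np.ones((3,3)))
for g in [(566.4,312.8),(585.4,178.2),(417.2,275.9)]:
    q=proj("side",np.array([*g,15])/1000)[0]
    n,l,st,ce=cv2.connectedComponentsWithStats(m); i=l[int(q[1]),int(q[0])]
    c=cv2.findContours((l==i).astype(np.uint8),0,1)[0][0]; M=cv2.moments(cv2.convexHull(c)); p=(M["m10"]/M["m00"],M["m01"]/M["m00"])
    print(g,q.round(1),st[i],np.round(p,1),cast("side",[p],.015)[0].round(4))
```

```text
tray walls [[ 467.6  -65.5]
 [ 504.3 -205.8]
 [ 401.3  -82.2]
 [ 437.9 -222.2]]
-75.33 144.9
-75.34 144.7
-165.91 68.3
-166.09 68.3
(566.4, 312.8) [338.  333.3] [ 319  317   39   34 1208] [338.4 333.4] [0.5658 0.313  0.015 ]
(585.4, 178.2) [325.7 290.4] [307 275  39  32 966] [325.8 290.4] [0.5852 0.1782 0.015 ]
(417.2, 275.9) [429.1 319.6] [ 408  302   44   36 1231] [429.3 319.5] [0.4169 0.2757 0.015 ]
```

Run:
```python
from h import *
print(cast("side",[(242,326)],0)[0],cast("top",[(191,168)],.088)[0], "green",cast("top",[(246,183)],.02)[0])
to(585.4,178.2,60,70.8)
```

```text
[0.7246515  0.26697466 0.        ] [0.71590523 0.27420537 0.088     ] green [0.7076561  0.16690087 0.02      ]
to (585.4, 178.2, 60, 70.8) [-86.1 208.7  88.3] [ 0.  -0.  34.2] q6 13
```

Request:
servo_tool(rows="-86 209 0 0 0 34.2 1;-86 209 0 0 0 34.2 1;-86 209 0 0 0 34.2 1;-86 209 0 0 0 34.2 1;-86 209 0 0 0 34.2 1;-86 209 0 0 0 34.2 1;-86 209 40 0 0 34.2 1;-86 209 80 0 0 34.2 1;-86 209 120 0 0 34.2 1;-86 209 145 0 0 34.2 1;-86 209 158 0 0 34.2 1;-86 209 158 0 0 34.2 1;-86 209 158 0 0 34.2 0;-86 209 158 0 0 34.2 0;-86 209 158 0 0 34.2 0;-86 209 158 0 0 34.2 0;-86 209 158 0 0 34.2 0;-86 209 158 0 0 34.2 0;-86 209 158 0 0 34.2 0;-86 209 158 0 0 34.2 0", squeeze=20)

```text
t: 19.4
tool_pos: [0.5868, 0.1742, -0.0087]
tool_rot: [3.14, -0.001, 1.229]
force: [-1.5, -0.8, 6.9]
grip_width: 0.634
grasp_force: 20.0
```

```bash
python3 tip.py|head -1
python3 - <<'E'
from h import *
to(585.4,178.2,100,14.7);to(453,-145,100,14.7);to(453,-145,-4,14.7)
t=vision.capture("top"); h=cv2.cvtColor(t,cv2.COLOR_BGR2HSV); print("tray px mean",cv2.moments(cv2.inRange(h[255:340,340:430],(15,80,150),(35,255,255)),True)["m00"])
h=cv2.cvtColor(cv2.imread("pics/t3.png"),cv2.COLOR_BGR2HSV);print(cv2.moments(cv2.inRange(h[255:340,340:430],(15,80,150),(35,255,255)),True)["m00"])
E
```

```text
[ 0.5868  0.1742 -0.0087] 0.6341066290742836 [-1.5 -0.8  6.9]
to (585.4, 178.2, 100, 14.7) [   3.4   -2.5 -108.7] [ 0.  -0.1 55.7] q6 35
to (453, -145, 100, 14.7) [-345.5  -19.  -109.1] [ 0.  -0.1 55.7] q6 35
to (453, -145, -4, 14.7) [-345.6  -19.2   -5.1] [ 0.  -0.1 55.7] q6 35
tray px mean 2321.0
2389.0
```

Request:
servo_tool(rows="0 0 -40 0 0 0 0;0 0 -80 0 0 0 0;0 0 -115 0 0 0 0;-38 -2 -115 0 0 7 0;-76 -4 -115 0 0 14 0;-114 -6 -115 0 0 21 0;-152 -8 -115 0 0 28 0;-190 -10 -115 0 0 35 0;-228 -12 -115 0 0 42 0;-266 -14 -115 0 0 49 0;-304 -16 -115 0 0 55.7 0;-345 -19 -115 0 0 55.7 0;-345 -19 -115 0 0 55.7 0;-345 -19 -115 0 0 55.7 0;-345 -19 -115 0 0 55.7 0")

```text
t: 20.75
tool_pos: [0.4528, -0.1448, 0.1052]
tool_rot: [3.141, -0.001, 0.256]
force: [0.4, -0.0, -0.0]
grip_width: 0.636
grasp_force: 20.0
```

Run:
```python
from h import *
print(r.get_state()["grip_width"],r.get_state()["grasp_force"])
to(449.7,-145.9,-3,14.7)
s=vision.capture("side");t=vision.capture("top"); a=cv2.resize(t[230:350,290:450],None,fx=2.5,fy=2.5); b=cv2.resize(s[90:270,320:460],None,fx=2.3,fy=2.3)
o=np.zeros((420,800,3),np.uint8); o[:300,:400]=a; o[:414,410:732]=b; cv2.imwrite("pics/g1.png",o)
```

```text
0.6358218863669182 19.999671578407288
to (449.7, -145.9, -3, 14.7) [ -3.3   0.2 108.2] [ 0. -0. -0.] q6 56
```

View pics/g1.png

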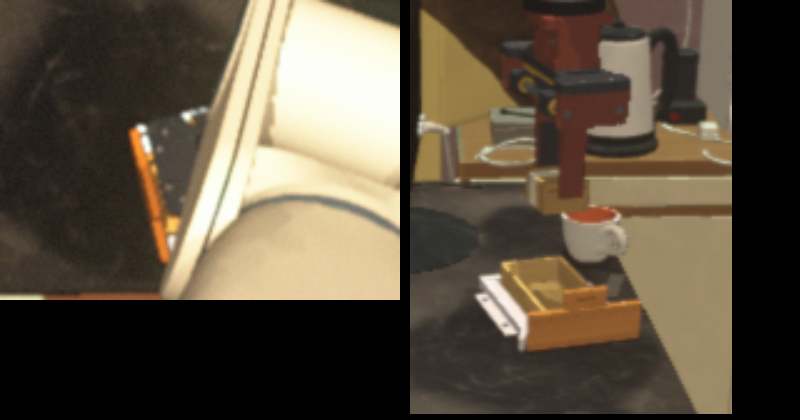

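Request:
servo_tool(rows="-3.3 0 30 0 0 0 0;-3.3 0 60 0 0 0 0;-3.3 0 80 0 0 0 0;-3.3 0 92 0 0 0 0;-3.3 0 98 0 0 0 0;-3.3 0 103 0 0 0 0;-3.3 0 106 0 0 0 0;-3.3 0 107.5 0 0 0 0;-3.3 0 108 0 0 0 0")

```text
t: 21.6
tool_pos: [0.45, -0.1455, -0.0026]
tool_rot: [3.141, -0.001, 0.257]
force: [-0.1, -1.1, -1.1]
grip_width: 0.638
grasp_force: 20.0
```

Request:
servo_tool(rows="0 0 0.5 0 0 0 0;0 0 1 0 0 0 0;0 0 1 0 0 0 0;0 0 1 0 0 0 0.8;0 0 1 0 0 0 0.8;0 0 1 0 0 0 0.8;0 0 1 0 0 0 0.8;0 0 -20 0 0 0 0.8;0 0 -50 0 0 0 0.8;0 0 -90 0 0 0 0.8;0 0 -120 0 0 0 1;0 0 -150 0 0 0 1;0 0 -150 0 0 0 1")

```text
t: 22.68
tool_pos: [0.4528, -0.1468, 0.1523]
tool_rot: [3.136, -0.008, 0.257]
force: [1.4, -1.1, 0.6]
grip_width: 0.981
grasp_force: 0.0
```

Run:
```python
from h import *
to(453,-145,140,102.4);to(417.1,275.8,140,102.4)
```

```text
to (453, -145, 140, 102.4) [ 0.5 -1.7 12.2] [  0.6  -0.1 -87.7] q6 56
to (417.1, 275.8, 140, 102.4) [  72.7 -417.8   10.6] [  0.6  -0.1 -87.7] q6 56
```

Request:
servo_tool(rows="7 -40 10 0 0 -7 1;14 -80 10 0 0 -14 1;21 -120 10 0 0 -21 1;28 -160 10 0 0 -28 1;35 -200 10 0 0 -35 1;42 -240 10 0 0 -42 1;49 -280 10 0 0 -49 1;56 -320 10 0 0 -56 1;63 -360 10 0 0 -63 1;70 -400 10 0 0 -70 1;73 -418 10 0 0 -77 1;73 -418 10 0 0 -84 1;73 -418 10 0 0 -87.7 1;73 -418 10 0 0 -87.7 1;73 -418 10 0 0 -87.7 1;73 -418 10 0 0 -87.7 1")

```text
t: 24.02
tool_pos: [0.4137, 0.2769, 0.1366]
tool_rot: [-3.141, 0.0, 1.785]
force: [1.2, -0.1, -0.5]
grip_width: 1.005
grasp_force: 0.0
```

Run:
```python
from h import *
t=vision.capture("top"); cv2.imwrite("pics/t4.png",t); crop("g2",t,300,240,440,350,5)
to(417.1,275.8,-9,102.4)
```

```text
to (417.1, 275.8, -9, 102.4) [ -1.7   3.  145.8] [-0.   0.  -0.1] q6 20
```

View pics/g2.png

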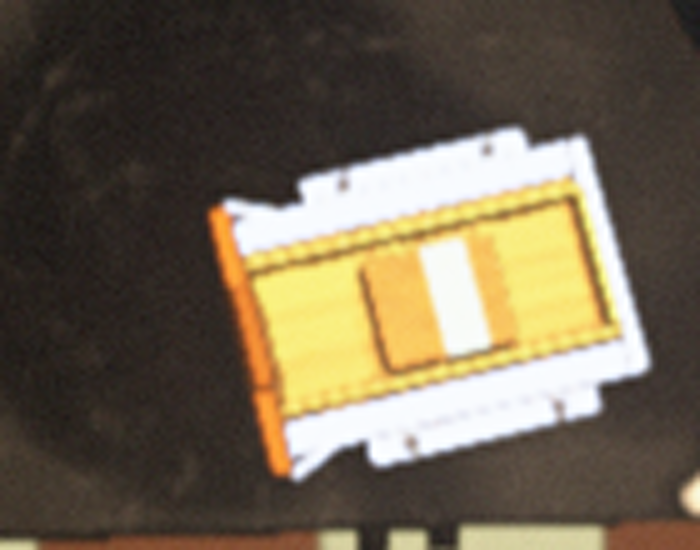

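Request:
servo_tool(rows="-1.7 3 35 0 0 0 1;-1.7 3 70 0 0 0 1;-1.7 3 105 0 0 0 1;-1.7 3 130 0 0 0 1;-1.7 3 142 0 0 0 1;-1.7 3 145.8 0 0 0 1;-1.7 3 145.8 0 0 0 1;-1.7 3 145.8 0 0 0 1;-1.7 3 145.8 0 0 0 0;-1.7 3 145.8 0 0 0 0;-1.7 3 145.8 0 0 0 0;-1.7 3 145.8 0 0 0 0;-1.7 3 145.8 0 0 0 0;-1.7 3 145.8 0 0 0 0;-1.7 3 145.8 0 0 0 0;-1.7 3 145.8 0 0 0 0")

```text
t: 25.4
tool_pos: [0.4172, 0.2763, -0.0084]
tool_rot: [3.141, -0.0, 1.788]
force: [-1.2, -0.7, 5.9]
grip_width: 0.641
grasp_force: 20.0
```

Run:
```python
from h import *
print(cast("top",[(300+439.5/5,240+304/5)],.035)[0]*1000)
to(417.1,275.8,110,102.4);to(453,-145,120,14.7)
```

```text
[ 449.30277303 -145.82285783   35.        ]
to (417.1, 275.8, 110, 102.4) [  -0.5   -0.2 -118.4] [ 0. -0.  0.] q6 20
to (453, -145, 120, 14.7) [-419.2  -55.7 -128.5] [ 0.  -0.  87.7] q6 20
```

Request:
servo_tool(rows="0 0 -40 0 0 0 0;0 0 -80 0 0 0 0;0 0 -128 0 0 0 0;-38 -5 -128 0 0 7 0;-76 -10 -128 0 0 14 0;-114 -15 -128 0 0 21 0;-152 -20 -128 0 0 28 0;-190 -25 -128 0 0 35 0;-228 -30 -128 0 0 42 0;-266 -35 -128 0 0 49 0;-304 -40 -128 0 0 56 0;-342 -45 -128 0 0 63 0;-380 -50 -128 0 0 70 0;-419 -55 -128 0 0 77 0;-419 -55 -128 0 0 84 0;-419 -55 -128 0 0 87.7 0;-419 -55 -128 0 0 87.7 0;-419 -55 -128 0 0 87.7 0;-419 -55 -128 0 0 87.7 0")

```text
t: 26.98
tool_pos: [0.4533, -0.1444, 0.1191]
tool_rot: [-3.141, 0.0, 0.26]
force: [0.4, 0.0, -1.3]
grip_width: 0.636
grasp_force: 20.0
```

```bash
cat > chk.py <<'E'
from h import *
# held carton in side view: silhouette centre vs. expected
s=r.get_state(); print(s["grip_width"],s["grasp_force"],s["tool_pos"].round(4))
t=vision.capture("side"); h=cv2.cvtColor(t,cv2.COLOR_BGR2HSV)
m=cv2.inRange(h,(15,80,80),(35,255,255))
h2=cv2.inRange(h[210:275,340:440],(8,80,60),(35,255,255)); x=cv2.boundingRect(h2); print("side tray box",x)
E
python3 chk.py
python3 - <<'E'
from h import *
to(450.5,-145.5,27,14.7)
E
```

```text
0.6358558048983427 20.00003010034561 [ 0.4533 -0.1444  0.1191]
side tray box (20, 0, 80, 50)
to (450.5, -145.5, 27, 14.7) [-3.1  0.4 92.1] [-0.   0.   0.2] q6 56
```

Request:
servo_tool(rows="-3 0.4 35 0 0 0 0;-3 0.4 60 0 0 0 0;-3 0.4 76 0 0 0 0;-3 0.4 84 0 0 0 0;-3 0.4 88 0 0 0 0;-3 0.4 90 0 0 0 0;-3 0.4 91.5 0 0 0 0;-3 0.4 92 0 0 0 0;-3 0.4 92 0 0 0 0")

```text
t: 27.78
tool_pos: [0.4513, -0.1461, 0.0279]
tool_rot: [3.141, -0.001, 0.257]
force: [0.4, -0.6, -0.1]
grip_width: 0.64
grasp_force: 20.0
```

Request:
servo_tool(rows="0 0 0.5 0 0 0 0;0 0 0.5 0 0 0 0;0 0 0.5 0 0 0 0.8;0 0 0.5 0 0 0 0.8;0 0 0.5 0 0 0 0.8;0 0 0.5 0 0 0 0.8;0 0 0.5 0 0 0 0.8;0 0 -20 0 0 0 0.8;0 0 -50 0 0 0 0.8;0 0 -90 0 0 0 0.8;0 0 -120 0 0 0 1;0 0 -140 0 0 0 1;0 0 -140 0 0 0 1;0 0 -140 0 0 0 1;0 0 -140 0 0 0 1")

```text
t: 29.03
tool_pos: [0.45, -0.1457, 0.1663]
tool_rot: [-3.141, 0.001, 0.257]
force: [-0.1, 0.7, 0.4]
grip_width: 0.999
grasp_force: 0.0
```

Run:
```python
from h import *
to(566,313,165,85.6)
```

```text
to (566, 313, 165, 85.6) [ 228.8 -414.2    1.3] [ -0.1   0.  -70.9] q6 56
```

Request:
servo_tool(rows="18 -34 0 0 0 -7 1;37 -68 0 0 0 -14 1;56 -101 0 0 0 -21 1;75 -135 0 0 0 -28 1;93 -169 0 0 0 -35 1;112 -203 0 0 0 -42 1;131 -237 0 0 0 -49 1;149 -270 0 0 0 -56 1;168 -304 0 0 0 -63 1;187 -338 0 0 0 -70.9 1;205 -372 0 0 0 -70.9 1;229 -414 0 0 0 -70.9 1;229 -414 0 0 0 -70.9 1;229 -414 0 0 0 -70.9 1;229 -414 0 0 0 -70.9 1;229 -414 0 0 0 -70.9 1")

```text
t: 30.37
tool_pos: [0.566, 0.3108, 0.1657]
tool_rot: [-3.139, 0.002, 1.494]
force: [-0.7, 0.6, -0.2]
grip_width: 1.001
grasp_force: 0.0
```

Run:
```python
from h import *
to(566,313,-8.5,85.6)
t=vision.capture("top");s=vision.capture("side"); a=cv2.resize(t[250:340,330:440],None,fx=4,fy=4); b=cv2.resize(s[180:270,340:440],None,fx=3.5,fy=3.5)
o=np.zeros((365,800,3),np.uint8); o[:360,:440]=a; o[:315,445:795]=b; cv2.imwrite("pics/g3.png",o)
```

```text
to (566, 313, -8.5, 85.6) [  2.5   0.3 174.2] [-0.1  0.1 -0. ] q6 32
```

View pics/g3.png

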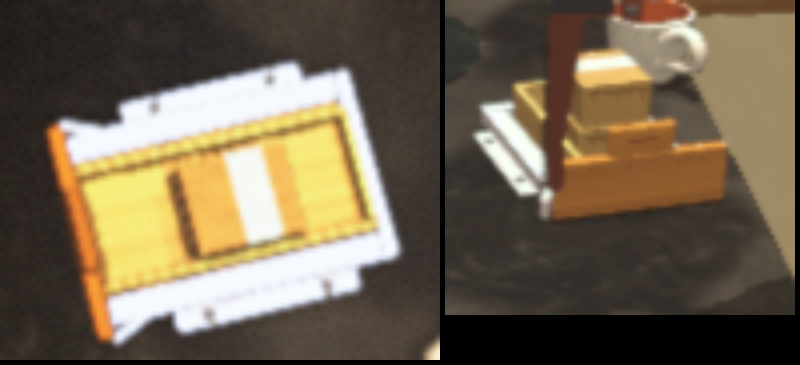

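Request:
servo_tool(rows="2.5 0.3 38 0 0 0 1;2.5 0.3 76 0 0 0 1;2.5 0.3 114 0 0 0 1;2.5 0.3 145 0 0 0 1;2.5 0.3 165 0 0 0 1;2.5 0.3 174 0 0 0 1;2.5 0.3 174 0 0 0 1;2.5 0.3 174 0 0 0 1;2.5 0.3 174 0 0 0 0;2.5 0.3 174 0 0 0 0;2.5 0.3 174 0 0 0 0;2.5 0.3 174 0 0 0 0;2.5 0.3 174 0 0 0 0;2.5 0.3 174 0 0 0 0;2.5 0.3 174 0 0 0 0;2.5 0.3 174 0 0 0 0")

```text
t: 31.8
tool_pos: [0.5676, 0.3153, -0.0062]
tool_rot: [3.141, -0.0, 1.494]
force: [-2.2, -0.8, 6.4]
grip_width: 0.632
grasp_force: 20.0
```

Run:
```python
from h import *
print(cast("top",[(390.3,300.3)],.065)[0]*1000)
to(566,313,110,85.6);to(450.5,-145.5,150,14.7)
```

```text
[ 447.29440604 -146.91902837   65.        ]
to (566, 313, 110, 85.6) [  -2.4   -1.4 -116.2] [ 0. -0.  0.] q6 32
to (450.5, -145.5, 150, 14.7) [-468.4  -81.6 -156.3] [ 0.  -0.  70.9] q6 32
```

Request:
servo_tool(rows="0 0 -40 0 0 0 0;0 0 -80 0 0 0 0;0 0 -120 0 0 0 0;0 0 -156 0 0 0 0;-38 -7 -156 0 0 7 0;-76 -14 -156 0 0 14 0;-114 -20 -156 0 0 21 0;-152 -27 -156 0 0 28 0;-190 -33 -156 0 0 35 0;-228 -40 -156 0 0 42 0;-266 -47 -156 0 0 49 0;-304 -54 -156 0 0 56 0;-342 -60 -156 0 0 63 0;-380 -67 -156 0 0 70.9 0;-420 -74 -156 0 0 70.9 0;-455 -80 -156 0 0 70.9 0;-468 -82 -156 0 0 70.9 0;-468 -82 -156 0 0 70.9 0;-468 -82 -156 0 0 70.9 0;-468 -82 -156 0 0 70.9 0")

```text
t: 33.47
tool_pos: [0.45, -0.1447, 0.1491]
tool_rot: [-3.141, 0.0, 0.257]
force: [-0.4, -0.1, -0.3]
grip_width: 0.64
grasp_force: 20.0
```

Run:
```python
from h import *
print(r.get_state()["grip_width"],r.get_state()["grasp_force"])
to(452.3,-145.4,59.3,14.7)
crop("g4",vision.capture("side"),330,110,450,270,3.5)
```

```text
0.639915976469605 19.999917447566986
to (452.3, -145.4, 59.3, 14.7) [ 2.   1.3 89.8] [-0.  0.  0.] q6 56
```

View pics/g4.png

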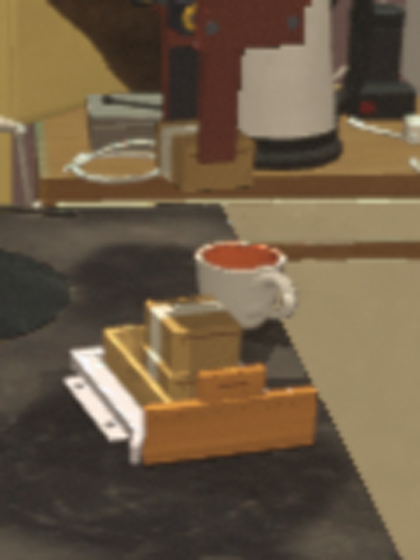

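Request:
servo_tool(rows="2 1 35 0 0 0 0;2 1 60 0 0 0 0;2 1 76 0 0 0 0;2 1 83 0 0 0 0;2 1 86.5 0 0 0 0;2 1 88.5 0 0 0 0;2 1 89.5 0 0 0 0;2 1 90 0 0 0 0;2 1 90 0 0 0 0")

```text
t: 34.27
tool_pos: [0.4528, -0.1458, 0.0599]
tool_rot: [3.141, -0.001, 0.257]
force: [0.3, 0.9, -1.5]
grip_width: 0.636
grasp_force: 20.0
```

Run:
```python
from h import *
print(r.get_state()["force"],r.get_state()["tool_pos"])
```

```text
[ 0.29740856  0.85606056 -1.47452554] [ 0.45281738 -0.14583744  0.0599105 ]
```

Request:
servo_tool(rows="0 0 0.6 0 0 0 0;0 0 1 0 0 0 0;0 0 1 0 0 0 0;0 0 1 0 0 0 0.8;0 0 1 0 0 0 0.8;0 0 1 0 0 0 0.8;0 0 1 0 0 0 0.8;0 0 -20 0 0 0 0.8;0 0 -50 0 0 0 0.8;0 0 -90 0 0 0 0.8;0 0 -120 0 0 0 1;0 -40 -120 0 0 0 1;0 -80 -120 0 0 0 1;0 -120 -120 0 0 0 1;0 -160 -120 0 0 0 1;0 -200 -120 0 0 0 1;0 -240 -120 0 0 0 1;0 -280 -120 0 0 0 1;0 -320 -120 0 0 0 1;0 -320 -120 0 0 0 1")

```text
t: 35.93
tool_pos: [0.3693, 0.1691, 0.1794]
tool_rot: [-3.14, -0.001, 0.263]
force: [-0.3, -1.1, 0.1]
grip_width: 0.998
grasp_force: 0.0
```

Run:
```python
from h import *
t=vision.capture("top");s=vision.capture("side"); cv2.imwrite("pics/t5.png",t); a=cv2.resize(t[250:340,330:440],None,fx=4,fy=4); b=cv2.resize(s[170:270,340:440],None,fx=3.5,fy=3.5)
o=np.zeros((365,800,3),np.uint8); o[:360,:440]=a; o[:350,445:795]=b; cv2.imwrite("pics/g5.png",o)
```

```text
(no output)
```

View pics/g5.png

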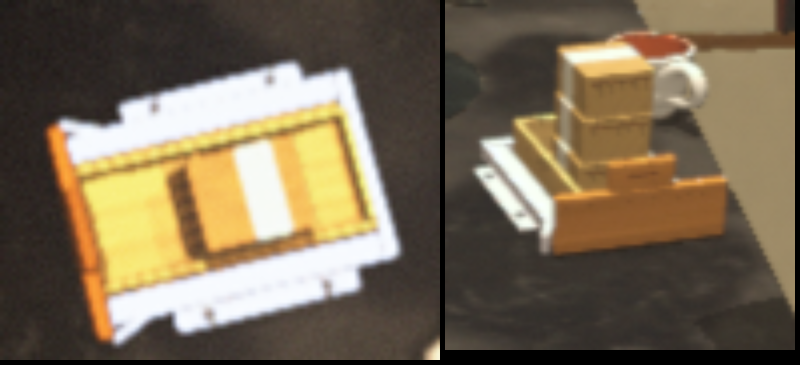

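Run:
```python
from h import *
c=cast("top",[(393.2,299.3)],.095)[0]*1000; print(c)
if np.hypot(c[0]-449,c[1]+146)<9: print(r.job_done())
```

```text
[ 446.22730146 -148.73745733   95.        ]
the job is handed in; nothing more can be done
None
```

The job is handed in. The tray was turned end for end and is fully home in the rails, plain end first. All three tea cartons found in the images are stacked flat and released in one straight column about its middle, roughly 4 mm apart by camera measurement. The arm kept clear of the jar, salt shaker, cup and green look-alike. I have not seen the judged result.

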